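Put the clay tools away in the flip-lid tub

TASK

Open the tool tub by the thumb tab of its hinged lid, drop the kidney-shaped wooden rib into the wide bay and the turned wooden clay stamp into the narrow bay, then press the lid fully shut. Leave the bowl on its banding wheel and the brush pot where they are.

Things in the scene. Friction and masses are not known exactly. Their poses are not given: they have to be found in the camera images.
- tub: Grey plastic tool tub, fixed to the bench, 153 (x) by 164 (y) by 95 mm high, walls 4 mm, floor 5 mm thick. Origin at the centre of its underside; z up, -x is its front, towards the robot. A 4 mm divider, 85 mm high, centred at y = -14 mm, runs along x and makes two bays, each 145 mm long (x): the wide one, 90 mm in y, on the +y side, the narrow one, 62 mm in y, on the -y side
- wide_bay (a point): centre of the inner floor of the wide bay (tub axes), 90 mm below the rim
- narrow_bay (a point): centre of the inner floor of the narrow bay (tub axes), 90 mm below the rim
- lid (a joint): Opening angle of the tub's white plastic lid, rad: 0 shut, 1.57 upright, stop at 1.9. It is hinged along y at the far (+x) rim; its stiff hinge keeps it wherever it is left (under 2 N at the tab moves it). The panel is 154 mm long by 168 mm wide, and its top is 9.5 mm above the rim when shut; it may start slightly ajar
- lid_tab (a point): centre of the thumb tab, a flat tongue in the plane of the lid that sticks out 41 mm past the middle of the lid's front edge; 30 mm wide (y) by 10 mm thick; this point is 176 mm from the hinge line. With the lid shut it is 100 mm above the bench, with free air under and beside it. Axes of the lid: when shut those of the tub
- lid_hinge (a point): middle of the hinge line, at the tub's far rim, 95 mm above the bench; the line runs along the tub's y
- rib: Kidney-shaped flat wooden rib, lying flat on the bench: 102 mm long (x), 46 mm wide (y), 10 mm thick, about 50 g: a 36 mm wide band curved along an arc. Origin on the underside at the band's middle, where it reaches from y = +18 mm (bulging back) to y = -18 mm (bottom of the hollow); the round ends (radius 18 mm, centred at x = +-33, y = -10 mm) reach to y = -28 mm
- rib_center (a point): the point 5 mm above the rib's origin, mid-thickness
- stamp: Turned wooden clay stamp (a mushroom-like handle on a disc), standing upright on the bench: 68 mm high, base disc 46 mm across, waist 24 mm, grip knob 32 mm across between 44 and 62 mm above the base. Origin at the centre of the base, z up its axis. About 60 g
- stamp_center (a point): the stamp's axis, 34 mm above its base
- bowl: unfired plaster-coloured clay bowl, 130 mm across, 60 mm high, loose on the banding wheel; origin at the centre of its underside. Leave alone
- wheel: dark steel banding wheel (low turntable), 150 mm across, 60 mm high, fixed; origin at the centre of its underside
- brush_pot: white ceramic pot with brushes in it, 90 mm across, 200 mm high with the brushes, loose; origin at the centre of its underside. Leave alone
Not all that is in view belongs to the job. Of the things shaped like the rib, the wooden one is meant.

How it is judged:
On the way, in this order (a step that is already met when the one before it is completed fails the run):
1. the lid is flipped open (more than 0.8 rad) (value of joint lid above 0.8 rad), for 0.1 s.
2. the rib is in the wide bay and the stamp in the narrow bay (x of rib_center in the frame of wide_bay between -0.073 and 0.073 m and y of rib_center in the frame of wide_bay between -0.045 and 0.045 m and z of rib_center in the frame of wide_bay between -0.004 and 0.088 m and x of stamp_center in the frame of narrow_bay between -0.073 and 0.073 m and y of stamp_center in the frame of narrow_bay between -0.031 and 0.031 m and z of stamp_center in the frame of narrow_bay between -0.004 and 0.088 m), for 0.2 s.
At the end, for the whole second after the job is handed in: The rib's centre is inside the wide bay and the stamp's centre inside the narrow bay, below the rim, both at rest, and the lid is shut to within 0.05 rad (about 9 mm at the tab) (all of step 2 and linear speed of each of rib, stamp below 0.02 m/s and value of joint lid below 0.05 rad); the robot touches nothing.
It fails at once if the bowl or the brush pot is moved by more than 30 mm, or tipped by more than 0.35 rad (distance of any of bowl, brush_pot from where it was at the start of the episode above 0.03 m or angle between any of bowl, brush_pot's own z axis and vertical above 0.35 rad).
It also fails if it takes over 72 s, if anything falls off the work surface, if the arm or the gripper's body presses on something with over 40 N, if the wrist force passes 120 N, or if a joint passes its speed limit or range.

ROBOT

A 6-joint arm with a two-finger parallel gripper is mounted at the origin on the work surface. World frame = base frame: x ahead of the robot, y to its left, z up, the work surface at z = 0. Lengths are in m, angles in rad, forces in N, time in s.
With the tool pointing down it reaches from about 0.4 to 0.825 m from the base axis. Payload 7 kg.
Tool frame: the origin (TCP) lies on the centre line of the jaws, within the pads' length; the fingertips stand 22 mm ahead of it and the grasp point (between the pads) lies 3 mm ahead of it; z points along the fingers, y is the line along which they close (so a half turn about z gives the same grasp; the last joint's range is limited). The gripper opens to 88 mm and grips with 3 to 60 N. Pads are 19 mm wide; open, the fingers measure 130 mm over their backs; the gripper's body (78 mm by 193 mm) begins 47 mm behind the grasp point.
Start: joints at [1.395, 0.359, 0.012, 0, -1.224, -0.288], TCP at [0.302, 0.604, 0.249] pointing down, gripper open.
Joint ranges: [-3.07, 3.07], [-1.43, 2.12], [-1.02, 1.25], [-3.03, 1.67], [-3.05, -0], [-3.03, 3.03]. Speed limits (rad/s): [2.39, 2.39, 3.01, 3.14, 3.14, 3.14].

INTERFACE

Orientations are given as [roll, pitch, yaw] about the fixed x, y, z axes, in that order (R = Rz(yaw) Ry(pitch) Rx(roll)).
In Python, from station import arm gives the robot as it stands.
- The arm moves only by the tool arm_command, never from a script. Its argument "series" is one flat list of numbers, 7 for each row, row after row: the turn, a rotation vector about the tool's x, y, z each as a share of 90 degrees, from -1 to 1, then the shift along the tool's x, y, z each as a share of 0.1 m, from -1 to 1, then the opening, from 0 (shut) to 1 (fully open). A call has 1 to 8 rows; each row is the pose to reach, as a shift and turn from the pose commanded when the call began, along the tool's axes at that moment; what a row does not reach only later rows make up. A row lasts 1/8 s, in which the tool goes at most 62.5 mm and 10.7 degrees, less where a joint would pass 70% of its speed; a pose out of reach is approached as far as the arm can. A call with a number of a shift or a turn outside -1 to 1 is refused whole. A call with a gripper value outside its range is refused whole. The fingers move at their own pace and stop on an object; "force" is the grip in N (left out, the last holds). Time passes only in rows, so rows that repeat a pose let the fingers close. It gives the time, the measured TCP pose, the force, the opening and the grip force at its end, in the units of the state.
- arm.get_state(): the state, without advancing time (a new reading comes with each control period).
- arm.grab_frame(name): name is "scene" or "top" or "wrist"; returns the picture (400x640x3 uint8, blue, green, red); there is no depth.
- arm.camera_model(name): a dict with "fovy" (degrees; the focal length in pixels is half the picture's height over the tangent of half this angle, whatever the lens; pixels are square), "cx", "cy" (the principal point, pixels), "pose" (4x4, takes a point from camera to world coordinates). Camera axes: x right, y down, z forward; pixel columns grow to the right and rows downward; lengths in m; the calibration is good to about 2 mm. A picture is of the moment at which its call begins: read the wrist's pose just before it. camera_model takes no time and is no camera call; for the wrist camera it gives the pose at the moment of the call.
- arm.job_done(): hands the job in; it is judged then, once.
The state is a dict: "t": time; "q": joint angles; "qd": joint speeds; "joint_efforts": joint torques, N m; "eef_pos": TCP position; "ee_rot": TCP orientation; "force": force on the tool from outside, world axes, zero at the start; "moment": the same for the moment, N m; "width": finger opening in m; "gripper_force": force on a finger pad.
Only numpy, scipy, OpenCV 4.12 (cv2) and the standard library are available. Lean on these libraries where they do the work, as an engineer would, in place of code of your own. Each camera call takes 0.05 s, during which the arm holds its last target. There are 200 camera calls.

## Working session

There is one attempt and no reset: what is moved stays moved. The work goes in short steps, Python scripts to look and compute and a tool call to move; the robot and the scene stay as the last step left them, time stands still between calls to the robot, and variables do not carry over. Pictures are saved under pics/ and viewed, at most 10 in all, crops included, and the job is handed in when it is done.

Besides the shell and the picture viewer there is one more tool, called after "Request:" in YAML: its name, and indented under it one key for each argument. arm_command: Moves the arm, as the interface text tells. Its arguments: {"type":"object","properties":{"series":{"type":"array"},"force":{"type":"number"}},"required":["series"]}

```bash
mkdir -p pics; python3 - <<'E'
from station import arm
import cv2,numpy as np
for n in ("scene","top"):
    m=arm.camera_model(n);print(n,m["fovy"],m["cx"],m["cy"],np.round(m["pose"],3).tolist(), [k for k in m])
    cv2.imwrite(f"pics/{n}0.png",arm.grab_frame(n))
s=arm.get_state();print(s)
E
```

```text
scene 44.29249822631384 324.7076482316301 199.23710950826097 [[0.545, 0.736, -0.401, 1.088], [0.838, -0.476, 0.266, -0.346], [0.005, -0.481, -0.877, 1.326], [0.0, 0.0, 0.0, 1.0]] ['fovy', 'cx', 'cy', 'pose']
top 44.00983661012843 315.4880496818473 203.7445860507096 [[-0.001, -0.993, 0.119, 0.334], [-1.0, 0.0, -0.007, 0.017], [0.007, -0.119, -0.993, 1.481], [0.0, 0.0, 0.0, 1.0]] ['fovy', 'cx', 'cy', 'pose']
{'t': 0.1, 'q': array([ 1.39510468e+00,  3.59313137e-01,  1.11708600e-02, -3.44236532e-04,
       -1.22410733e+00, -2.88109570e-01]), 'qd': array([-0.00033574, -0.00208535,  0.00252534,  0.00218118,  0.00106813,
       -0.00039814]), 'joint_efforts': array([-9.62793092e-04, -5.84160590e+01,  2.93751991e+01,  7.01553985e+00,
        1.02136118e-02, -5.91985963e-05]), 'eef_pos': array([0.30178566, 0.60332805, 0.24772017]), 'ee_rot': array([ 3.14010732e+00, -1.02691593e-04, -4.63918347e-01]), 'force': array([-0.0586918 ,  0.46332813, -0.49500565]), 'moment': array([-0.05427042, -0.01465042,  0.02576285]), 'gripper_force': 0.0, 'width': 0.08818459107698948}
```

View pics/scene0.png

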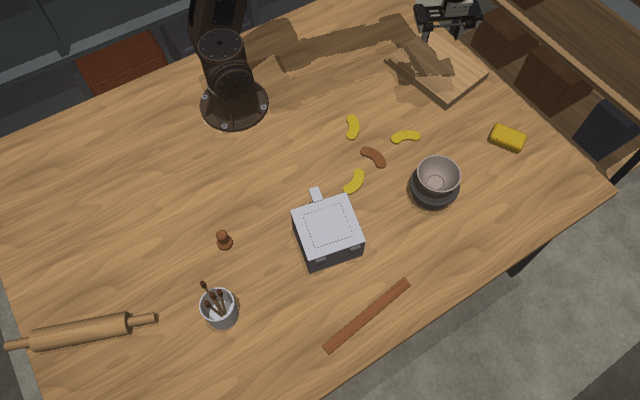

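View pics/top0.png

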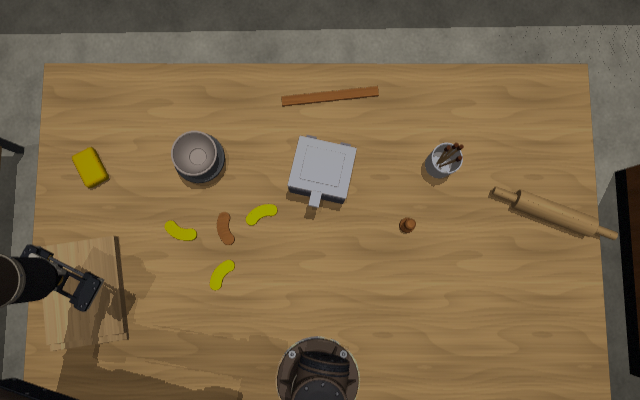

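Top view: kidney-shaped things are yellow (180,231), (262,214), (222,275) and brown (226,229). The brown wood-coloured one fits "wooden". The tub is at (322,170) with its tab at (314,203), the stamp at (407,225), the bowl at (198,157) and the brush pot at (446,160). I'll confirm in an enlarged crop.

```bash
python3 - <<'E'
import cv2,numpy as np
t=cv2.imread("pics/top0.png")
a=cv2.resize(t[130:260,285:425],None,fx=4,fy=4,interpolation=cv2.INTER_CUBIC)[:, :]
a=t[130:250,280:420]; b=t[200:260,195:265]
A=cv2.resize(a,None,fx=3.5,fy=3.5,interpolation=cv2.INTER_CUBIC)  #490x420
B=cv2.resize(b,None,fx=4.2,fy=4.2,interpolation=cv2.INTER_CUBIC) #294x252
im=np.zeros((420,800,3),np.uint8);im[:,:490]=A;im[:B.shape[0],500:500+B.shape[1]]=B
cv2.imwrite("pics/crop1.png",im)
E
```

```text
(no output)
```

View pics/crop1.png

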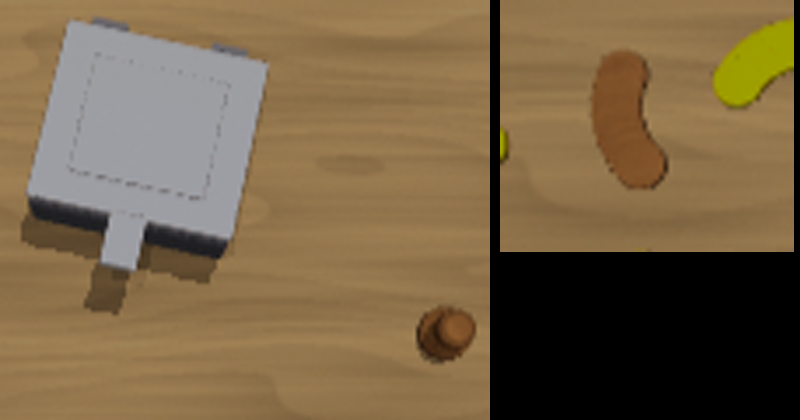

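```bash
cat > h.py <<'E'
from station import arm
import numpy as np, cv2
from scipy.optimize import least_squares
def cam(n):
    m=arm.camera_model(n);f=200/np.tan(np.radians(m["fovy"]/2));return f,m["cx"],m["cy"],np.array(m["pose"])
def ray(n,px,z,c=None):
    f,cx,cy,P=c or cam(n);d=P[:3,:3]@[(px[0]-cx)/f,(px[1]-cy)/f,1];return P[:3,3]+d*(z-P[2,3])/d[2]
def proj(n,X,c=None):
    f,cx,cy,P=c or cam(n);X=(np.atleast_2d(X)-P[:3,3])@P[:3,:3];return X[:,:2]/X[:,2:]*f+[cx,cy]
E
python3 - <<'E'
from h import *
A=lambda u,v:(280+u/3.5,130+v/3.5); B=lambda u,v:(195+(u-500)/4.2,200+v/4.2)
e1=ray("top",B(622,75),.01);e2=ray("top",B(640,164),.01)
print("rib ends",e1,e2,np.linalg.norm(e1-e2))
# rib mask contour fit
im=cv2.imread("pics/top0.png");h=cv2.cvtColor(im,cv2.COLOR_BGR2HSV)
print(im[229,226],im[225,407],im[229,240],h[229,226],h[229,240])
for n,p,z in(("top",A(456,328),.065),("top",A(441,336),.008),("scene",(222,235),.065),("scene",(225,243),.008)):print("stamp",n,ray(n,p,z))
# lid fit from top-face corners
obs=np.array([A(70,20),A(268,63),A(228,240),A(29,194),A(100,264),A(137,269)])
c=cam("top")
def pts(p):
    x,y,w,a=p
    L=np.array([[-1.5,84],[-1.5,-84],[-155.5,-84],[-155.5,84],[-196.5,15],[-196.5,-15]])/1000
    # hinge rel: rotate about y, lid going up from -x
    X=np.c_[L[:,0]*np.cos(a)+.0095*np.sin(a),L[:,1],.095+.0095*np.cos(a)-L[:,0]*np.sin(a)]
    X[:,0]+=.0765
    R=np.array([[np.cos(w),-np.sin(w)],[np.sin(w),np.cos(w)]])
    X[:,:2]=X[:,:2]@R.T+[x,y];return X
for fixed in(0,1):
    r=least_squares(lambda p:(proj("top",pts([*p[:3],p[3]*(1-fixed)]),c)-obs).ravel(),[.6,0,0,0.02]);print(r.x,r.cost,np.round(r.fun,1))
E
```

```text
rib ends [0.46763138 0.27884108 0.01      ] [0.40457939 0.26483597 0.01      ] 0.06458867614303308
[ 40  82 128] [ 34  69 107] [ 81 123 153] [ 14 175 128] [ 18 120 153]
stamp top [ 0.4455652  -0.26538708  0.065     ]
stamp top [ 0.44321846 -0.26378098  0.008     ]
stamp scene [ 0.45050937 -0.26796682  0.065     ]
stamp scene [ 0.44927645 -0.2689074   0.008     ]
[ 0.60208175 -0.01302377 -0.21971153  0.14849458] 2.346125855053983 [-0.5 -0.4  0.6 -0.1  1.4  0.2 -1.1  0.2 -0.3 -0.4 -0.2  0.5]
[ 0.60696985 -0.01380853 -0.22159931  0.02      ] 4.412028459432066 [-0.2 -1.7  0.8 -1.2  0.8  0.6 -0.7  0.8 -0.3  0.2 -0.4  1.2]
```

Crop confirms that (226,229) is the brown wood-grained kidney and its neighbours are plain yellow. Estimates: rib origin (0.434,0.282) at yaw 0.22, stamp (0.447,-0.266), tub (0.604,-0.013) at yaw -0.22, with the lid slightly ajar. Next I move above the tab.

Request:
arm_command:
  series: [0,0,0,0.4,0.4,0,0.6,0,0,0,0.8,0.8,0,0.6,0,0,0,1,1,0,0.6]

```text
t: 0.48
eef_pos: [0.3471, 0.467, 0.2485]
ee_rot: [3.141, 0.0, -0.465]
force: [1.1, 0.1, 0.4]
width: 0.063
gripper_force: 0.0
```

Request:
arm_command:
  series: [0,0,0,0.4,0.4,0,0.6,0,0,0,0.8,0.8,0,0.6,0,0,0,1,1,0,0.6]

```text
t: 0.85
eef_pos: [0.3917, 0.3331, 0.2487]
ee_rot: [-3.142, 0.0, -0.465]
force: [0.3, 0.5, -0.2]
width: 0.0528
gripper_force: 0.0
```

Request:
arm_command:
  series: [0,0,0,0.4,0.4,0,0.6,0,0,0,0.8,0.8,0,0.6,0,0,0,1,1,0,0.6]

```text
t: 1.23
eef_pos: [0.4364, 0.199, 0.2486]
ee_rot: [-3.141, 0.0, -0.465]
force: [-0.1, 0.3, 1.0]
width: 0.0527
gripper_force: 0.0
```

Request:
arm_command:
  series: [0,0,0,0.2,0.4,0,0.6,0,0,-0.08,0.4,0.7,0,0.6,0,0,-0.155,0.6,1,0,0.6,0,0,-0.155,0.6,1,0,0.6,0,0,-0.155,0.6,1,0,0.6]

```text
t: 1.85
eef_pos: [0.4452, 0.085, 0.2486]
ee_rot: [-3.141, -0.0, -0.222]
force: [0.2, -0.3, -0.7]
width: 0.0527
gripper_force: 0.0
```

```bash
cat >> h.py <<'E'
from scipy.spatial.transform import Rotation as Ro
def need(p,yaw,pitch=0):
    s=arm.get_state();R=Ro.from_euler("xyz",s["ee_rot"]);T=Ro.from_euler("xyz",[np.pi,pitch,yaw])
    print("t",round(s["t"],2),"pos",np.round(s["eef_pos"],4),"rot",np.round(s["ee_rot"],3),"w",round(s["width"],4),"gf",round(s["gripper_force"],1),"F",np.round(s["force"],1))
    if p is not None: print("  shift",np.round(R.inv().apply(np.array(p)-s["eef_pos"])/.1,3),"turn",np.round((R.inv()*T).as_rotvec()/(np.pi/2),3))
YAW=-.22;TUB=np.array([.604,-.013])
def tub(x,y,z):
    c,s=np.cos(YAW),np.sin(YAW);return np.array([TUB[0]+c*x-s*y,TUB[1]+s*x+c*y,z])
E
python3 - <<'E'
from h import *
need(tub(-.108,0,.15),YAW)
m=arm.camera_model("wrist");c=cam("wrist");im=arm.grab_frame("wrist");print(np.round(m["pose"],3).tolist(),m["fovy"])
cv2.imwrite("pics/wrist1.png",im);cv2.imwrite("pics/scene1.png",arm.grab_frame("scene")[130:300,230:400])
np.savez("w1.npz",f=c[0],cx=c[1],cy=c[2],P=c[3])
E
```

```text
t 1.85 pos [0.4452 0.085  0.2486] rot [-3.141 -0.    -0.222] w 0.0527 gf 0.0 F [ 0.2 -0.3 -0.7]
  shift [0.685 0.609 0.986] turn [-0.    -0.    -0.001]
[[-0.222, -0.933, -0.284, 0.523], [-0.975, 0.212, 0.065, 0.068], [-0.0, 0.291, -0.957, 0.385], [0.0, 0.0, 0.0, 1.0]] 63.10709257019408
```

View pics/wrist1.png

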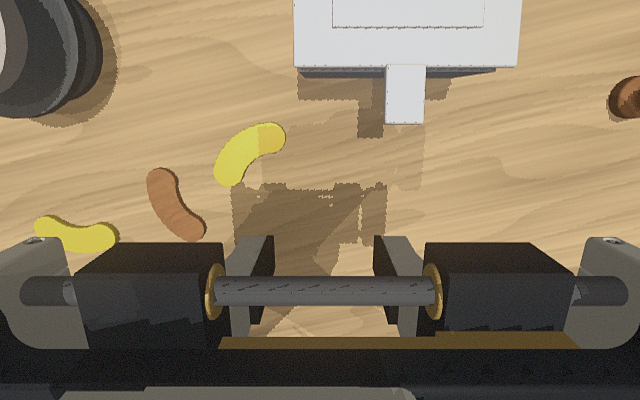

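Wrist view: lid front edge (294,67)–(519,67), tab sides at columns 386 and 425, tab end at row 124, wooden rib end centres at about (163,184) and (190,224). I'll refit jointly.

```bash
python3 - <<'E'
from h import *
A=lambda u,v:(280+u/3.5,130+v/3.5)
w=np.load("w1.npz");cw=(float(w["f"]),float(w["cx"]),float(w["cy"]),w["P"]);ct=cam("top")
obs=np.array([A(70,20),A(268,63),A(228,240),A(29,194),A(100,264),A(137,269)])
ow=np.array([(519,66.5),(294,66.5),(386,123.5),(424.5,124.5)])
def pts(p):
    x,y,w,a=p
    L=np.array([[-1.5,84],[-1.5,-84],[-155.5,-84],[-155.5,84],[-196.5,15],[-196.5,-15]])/1000
    X=np.c_[L[:,0]*np.cos(a)+.0095*np.sin(a),L[:,1],.095+.0095*np.cos(a)-L[:,0]*np.sin(a)]
    X[:,0]+=.0765
    R=np.array([[np.cos(w),-np.sin(w)],[np.sin(w),np.cos(w)]])
    X[:,:2]=X[:,:2]@R.T+[x,y];return X
r=least_squares(lambda p:np.r_[(proj("",pts(p),ct)-obs).ravel(),(proj("",pts(p)[2:],cw)-ow).ravel()*.5],[.6,0,-.2,.05])
print(r.x,np.round(r.fun,1),pts(r.x)[4:])
e1=ray("",(163,185),.01,cw);e2=ray("",(189.5,224),.01,cw);print(e1,e2,np.linalg.norm(e1-e2))
E
```

```text
[ 0.60388557 -0.01375387 -0.22059498  0.13528516] [-0.2 -1.   0.9 -0.6  1.5 -0.2 -0.9 -0.2 -0.1 -0.8  0.   0.1  0.3  0.5
 -0.1  0.8 -0.5  0.4 -0.1 -0.2] [[ 0.4930778   0.02646665  0.13091572]
 [ 0.48651349 -0.00280637  0.13091572]]
[0.46753327 0.27655128 0.01      ] [0.41323878 0.26264595 0.01      ] 0.05604684948906561
```

Request:
arm_command:
  series: [0,0,0,0.34,0.3,0,0.6,0,0,0,0.68,0.61,0,0.6,0,0,0,0.68,0.61,0.5,0.6,0,0,0,0.68,0.61,1,0.6,0,0,0,0.68,0.61,1,0.6]

```text
t: 2.58
eef_pos: [0.4957, 0.0102, 0.1455]
ee_rot: [3.138, 0.006, -0.22]
force: [-0.4, 0.1, 0.7]
width: 0.0526
gripper_force: 0.0
```

Request:
arm_command:
  series: [0,0,0,0,0,0.2,0.6,0,0,0,0,0,0.2,0.25,0,0,0,0,0,0.2,0.25,0,0,0,0,0,0.2,0.25,0,0,0,0,0,0.2,0.25]
  force: 10

```text
t: 3.2
eef_pos: [0.4986, 0.0104, 0.1296]
ee_rot: [-3.141, -0.002, -0.22]
force: [0.1, -3.4, 0.5]
width: 0.0295
gripper_force: 10.0
```

```bash
python3 - <<'E'
from h import *
need(tub(-.108,0,.128),YAW)
for a in np.arange(.135,1.5,.15):
    r=np.array([-.186,.005]);x=.0765+r[0]*np.cos(a)+r[1]*np.sin(a);z=.095-r[0]*np.sin(a)+r[1]*np.cos(a)+.003
    if a<.14:x0,z0=x,z
    print(round(a,2),round((x-x0)*10,2),round((z0-z)*10,2))
E
```

```text
t 3.2 pos [0.4986 0.0104 0.1296] rot [-3.141e+00 -2.000e-03 -2.200e-01] w 0.0295 gf 10.0 F [ 0.1 -3.4  0.5]
  shift [-0.    -0.002  0.016] turn [-0.    -0.001  0.   ]
0.14 0.0 0.0
0.29 0.07 -0.27
0.44 0.17 -0.53
0.59 0.31 -0.77
0.74 0.49 -0.98
0.89 0.7 -1.17
1.04 0.93 -1.32
1.19 1.18 -1.44
1.34 1.45 -1.52
1.48 1.73 -1.56
```

Tab gripped (29.5 mm). I'll lift it along the arc.

Request:
arm_command:
  series: [0,0,0,0.03,0,-0.14,0.25,0,0,0,0.07,0,-0.27,0.25,0,0,0,0.12,0,-0.4,0.25,0,0,0,0.17,0,-0.53,0.25,0,0,0,0.24,0,-0.65,0.25,0,0,0,0.31,0,-0.77,0.25,0,0,0,0.4,0,-0.88,0.25,0,0,0,0.49,0,-0.98,0.25]

```text
t: 4.2
eef_pos: [0.546, -0.0003, 0.2272]
ee_rot: [3.141, 0.001, -0.22]
force: [-2.3, -0.3, 0.3]
width: 0.0294
gripper_force: 10.0
```

Request:
arm_command:
  series: [0,0,0,0.1,0,-0.1,0.25,0,0,0,0.21,0,-0.19,0.25,0,0,0,0.32,0,-0.27,0.25,0,0,0,0.44,0,-0.34,0.25,0,0,0,0.56,0,-0.4,0.25,0,0,0,0.69,0,-0.46,0.25,0,0,0,0.82,0,-0.5,0.25,0,0,0,0.96,0,-0.54,0.25]

```text
t: 5.2
eef_pos: [0.6403, -0.0215, 0.2805]
ee_rot: [3.141, 0.0, -0.22]
force: [-1.5, -2.6, -3.2]
width: 0.03
gripper_force: 10.0
```

```bash
python3 - <<'E'
from h import *
need(tub(.04,0,.284),YAW)
im=arm.grab_frame("scene");cv2.imwrite("pics/scene2.png",cv2.resize(im[90:290,200:460],None,fx=3,fy=3))
E
```

```text
t 5.2 pos [ 0.6403 -0.0215  0.2805] rot [ 3.141  0.    -0.22 ] w 0.03 gf 10.0 F [-1.5 -2.6 -3.2]
  shift [ 0.027 -0.004 -0.035] turn [ 0.  0. -0.]
```

View pics/scene2.png

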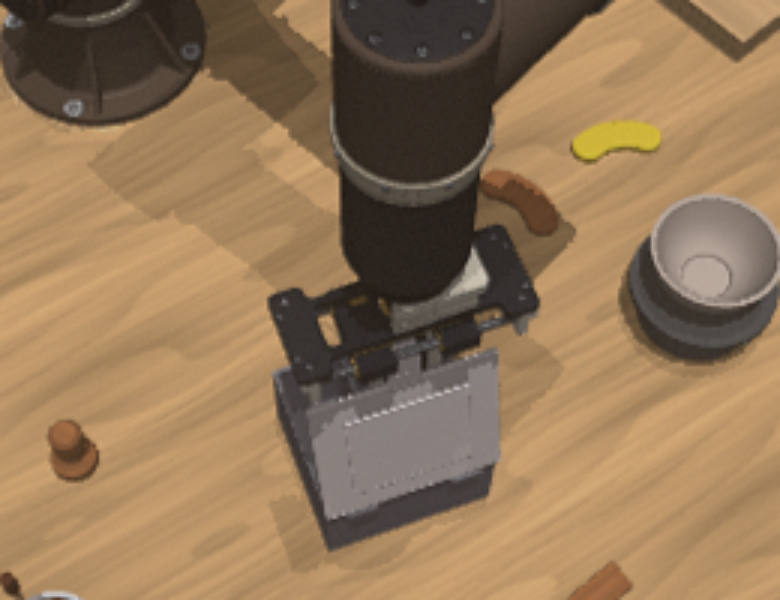

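The lid is open to about 1.3 rad, still gripped. I'll carry it slightly past upright, release and rise.

Request:
arm_command:
  series: [0,0,0,0.14,0,-0.02,0.25,0,0,0,0.28,0,-0.03,0.25,0,0,0,0.42,0,-0.04,0.25,0,0,0,0.56,0,-0.03,0.25,0,0,0,0.7,0,0,0.25,0,0,0,0.7,0,0,0.6,0,0,0,0.7,0,0,0.6,0,0,0,0.7,0,0,0.6]

```text
t: 6.25
eef_pos: [0.7078, -0.036, 0.2807]
ee_rot: [-3.141, -0.0, -0.22]
force: [-1.2, 0.6, 0.1]
width: 0.051
gripper_force: 0.0
```

Request:
arm_command:
  series: [0,0,0,0,0,-0.4,0.6,0,0,0,0,0,-0.6,0.7,0,0,0,-0.4,0,-0.6,0.7,0,0,0,-0.8,-0.3,-0.6,0.7,0,0,0,-1,-0.6,-0.6,0.7,0,0,0,-1,-1,-0.6,0.7,0,0,0,-1,-1,-0.6,0.7]

```text
t: 7.12
eef_pos: [0.6319, 0.0856, 0.3408]
ee_rot: [-3.141, -0.0, -0.217]
force: [-0.7, -0.6, -0.6]
width: 0.0611
gripper_force: 0.0
```

```bash
python3 - <<'E'
from h import *
need([.434,.2815,.15],.2185)
E
```

```text
t 7.12 pos [0.6319 0.0856 0.3408] rot [-3.141 -0.    -0.217] w 0.0611 gf 0.0 F [-0.7 -0.6 -0.6]
  shift [-2.356 -1.485  1.908] turn [-0.001 -0.    -0.277]
```

Request:
arm_command:
  series: [0,0,0,-0.5,-0.37,0,0.8,0,0,0,-1,-0.74,0,0.8,0,0,0,-1,-0.74,0.1,0.8]

```text
t: 7.5
eef_pos: [0.5489, 0.1794, 0.3322]
ee_rot: [-3.139, -0.002, -0.216]
force: [-0.5, -0.4, 0.7]
width: 0.07
gripper_force: 0.0
```

Request:
arm_command:
  series: [0,0,-0.09,-0.5,-0.37,0.2,0.8,0,0,-0.18,-1,-0.74,0.5,0.8,0,0,-0.277,-1,-0.74,0.8,0.8,0,0,-0.277,-1,-0.74,0.8,0.8]

```text
t: 8.0
eef_pos: [0.4681, 0.2701, 0.2485]
ee_rot: [3.139, 0.004, 0.215]
force: [0.1, -0.4, -0.4]
width: 0.0701
gripper_force: 0.0
```

```bash
python3 - <<'E'
from h import *
need([.434,.2815,.025],.2185)
c=cam("wrist");np.savez("w2.npz",f=c[0],cx=c[1],cy=c[2],P=c[3]);cv2.imwrite("pics/wrist2.png",arm.grab_frame("wrist"))
E
```

```text
t 8.0 pos [0.4681 0.2701 0.2485] rot [3.139 0.004 0.215] w 0.0701 gf 0.0 F [ 0.1 -0.4 -0.4]
  shift [-0.3   -0.19   2.236] turn [ 0.002  0.002 -0.002]
```

View pics/wrist2.png

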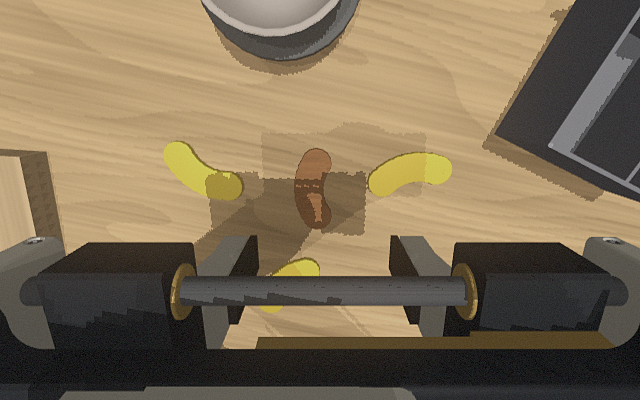

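Wrist view: wooden rib (dark brown) has end centres at about (316,164) and (316,213), bulging left. Yellow look-alikes on each side have inner ends at (242,188) and (370,185), so I'll keep the opening moderate.

```bash
python3 - <<'E'
from h import *
w=np.load("w2.npz");cw=(float(w["f"]),float(w["cx"]),float(w["cy"]),w["P"])
e1=ray("",(316.5,164),.01,cw);e2=ray("",(316,212),.01,cw);d=e1-e2;yaw=np.arctan2(d[1],d[0]);n=np.array([-np.sin(yaw),np.cos(yaw)])
o=(e1+e2)[:2]/2+.01*n;print(e1,e2,np.linalg.norm(d),yaw,o)
print(ray("",(295,188),.01,cw),ray("",(370,185),.01,cw),ray("",(242,190),.01,cw))
E
```

```text
[0.47027749 0.27848879 0.01      ] [0.41183441 0.26685087 0.01      ] 0.05959056447872212 0.19656134646367418 [0.43910297 0.28247727]
[0.43636736 0.29761181 0.01      ] [0.45884918 0.21094237 0.01      ] [0.42056968 0.35910584 0.01      ]
```

Request:
arm_command:
  series: [0,0,0,-0.28,-0.19,0.4,0.64,0,0,0,-0.28,-0.19,0.9,0.64,0,0,0,-0.28,-0.19,1,0.64,0,0,0,-0.28,-0.19,1,0.64]

```text
t: 8.55
eef_pos: [0.4393, 0.2837, 0.1518]
ee_rot: [3.141, -0.001, 0.213]
force: [-0.1, -0.2, 0.8]
width: 0.0561
gripper_force: 0.0
```

Request:
arm_command:
  series: [0,0,0,0,0,0.5,0.64,0,0,0,0,0,0.9,0.64,0,0,0,0,0,1,0.64,0,0,0,0,0,1,0.64]

```text
t: 9.05
eef_pos: [0.439, 0.2844, 0.0519]
ee_rot: [-3.141, -0.001, 0.215]
force: [1.5, 0.6, 0.9]
width: 0.0559
gripper_force: 0.0
```

```bash
python3 - <<'E'
from h import *
need([.436,.2818,.0245],.2185)
E
```

```text
t 9.05 pos [0.439  0.2844 0.0519] rot [-3.141e+00 -1.000e-03  2.150e-01] w 0.0559 gf 0.0 F [1.5 0.6 0.9]
  shift [-0.035  0.019  0.274] turn [-0.    -0.001 -0.003]
```

Request:
arm_command:
  series: [0,0,0,-0.03,0.02,0.15,0.64,0,0,0,-0.03,0.02,0.27,0.64,0,0,0,-0.03,0.02,0.27,0.3,0,0,0,-0.03,0.02,0.27,0.3,0,0,0,-0.03,0.02,0.27,0.3,0,0,0,-0.03,0.02,0.27,0.3,0,0,0,-0.03,0.02,0.27,0.3,0,0,0,-0.03,0.02,0.27,0.3]
  force: 25

```text
t: 10.05
eef_pos: [0.4358, 0.2815, 0.0242]
ee_rot: [-3.141, -0.001, 0.215]
force: [-0.7, -0.5, 5.6]
width: 0.0357
gripper_force: 24.5
```

Request:
arm_command:
  series: [0,0,0,0,0,-0.2,0.3,0,0,0,0,0,-0.5,0.3,0,0,0,0,0,-1,0.3,0,0,0,0,0,-1,0.3]

```text
t: 10.55
eef_pos: [0.4369, 0.2829, 0.1273]
ee_rot: [-3.137, -0.006, 0.215]
force: [-0.3, 0.6, -1.1]
width: 0.0355
gripper_force: 24.5
```

```bash
python3 - <<'E'
from h import *
need(tub(-.015,.033,.21),YAW)
im=arm.grab_frame("wrist")
cv2.imwrite("pics/wrist3.png",im)
E
```

```text
t 10.55 pos [0.4369 0.2829 0.1273] rot [-3.137 -0.006  0.215] w 0.0355 gf 24.5 F [-0.3  0.6 -1.1]
  shift [ 1.008  2.882 -0.834] turn [-0.003 -0.003  0.277]
```

View pics/wrist3.png

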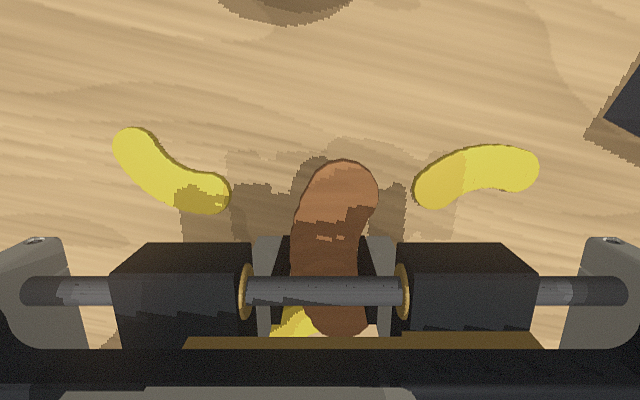

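The rib is held across its band at (318,240). I'll carry it over the wide bay.

Request:
arm_command:
  series: [0,0,0,0,0.1,-0.4,0.3,0,0,0,0.1,0.4,-0.85,0.3,0,0,0,0.2,0.9,-0.85,0.3,0,0,0,0.3,1,-0.85,0.3]

```text
t: 11.1
eef_pos: [0.4858, 0.1875, 0.2078]
ee_rot: [3.142, 0.001, 0.213]
force: [0.5, -0.1, -1.2]
width: 0.0355
gripper_force: 24.5
```

Request:
arm_command:
  series: [0,0,0.09,0.2,0.5,0,0.3,0,0,0.18,0.4,1,0,0.3,0,0,0.277,0.4,1,0,0.3,0,0,0.277,0.4,1,0,0.3]

```text
t: 11.6
eef_pos: [0.5461, 0.1, 0.2069]
ee_rot: [3.14, 0.002, -0.221]
force: [0.3, -0.1, -0.3]
width: 0.0356
gripper_force: 24.5
```

```bash
python3 - <<'E'
from h import *
need(tub(-.015,.037,.13),YAW)
E
```

```text
t 11.6 pos [0.5461 0.1    0.2069] rot [ 3.14e+00  2.00e-03 -2.21e-01] w 0.0356 gf 24.5 F [ 0.3 -0.1 -0.3]
  shift [0.664 0.605 0.769] turn [ 0.001  0.001 -0.   ]
```

Request:
arm_command:
  series: [0,0,0,0.4,0.35,0,0.3,0,0,0,0.66,0.6,0.1,0.3,0,0,0,0.66,0.6,0.5,0.3,0,0,0,0.66,0.6,0.86,0.3,0,0,0,0.66,0.6,0.86,0.3,0,0,0,0.66,0.6,0.86,0.6,0,0,0,0.66,0.6,0.86,0.6,0,0,0,0.66,0.6,0.86,0.6]

```text
t: 12.6
eef_pos: [0.5983, 0.028, 0.124]
ee_rot: [-3.14, -0.002, -0.22]
force: [0.2, 0.6, 0.0]
width: 0.0516
gripper_force: 0.0
```

Request:
arm_command:
  series: [0,0,0,0,0,0,0.6,0,0,0,0,0,-0.4,0.6,0,0,0,0,0,-0.9,0.6,0,0,0,-0.5,0.3,-1,0.6,0,0,0,-0.9,0.6,-1,0.6,0,0,0,-0.9,0.6,-1,0.6]

```text
t: 13.35
eef_pos: [0.494, -0.0124, 0.2236]
ee_rot: [-3.14, -0.001, -0.221]
force: [0.9, 0.4, 0.6]
width: 0.0523
gripper_force: 0.0
```

```bash
python3 - <<'E'
from h import *
need([.447,-.266,.15],YAW)
im=arm.grab_frame("wrist")
t=arm.grab_frame("top")[110:240,280:420]
v=np.zeros((580,800,3),np.uint8);v[:400,:640]=im;
t=cv2.resize(t,None,fx=2.4,fy=2.4);v[580-t.shape[0]:,800-t.shape[1]:]=t
cv2.imwrite("pics/mix1.png",v)
c=cam("wrist");np.savez("w3.npz",f=c[0],cx=c[1],cy=c[2],P=c[3])
E
```

```text
t 13.35 pos [ 0.494  -0.0124  0.2236] rot [-3.14e+00 -1.00e-03 -2.21e-01] w 0.0523 gf 0.0 F [0.9 0.4 0.6]
  shift [0.097 2.578 0.733] turn [-0.001 -0.001 -0.001]
```

View pics/mix1.png

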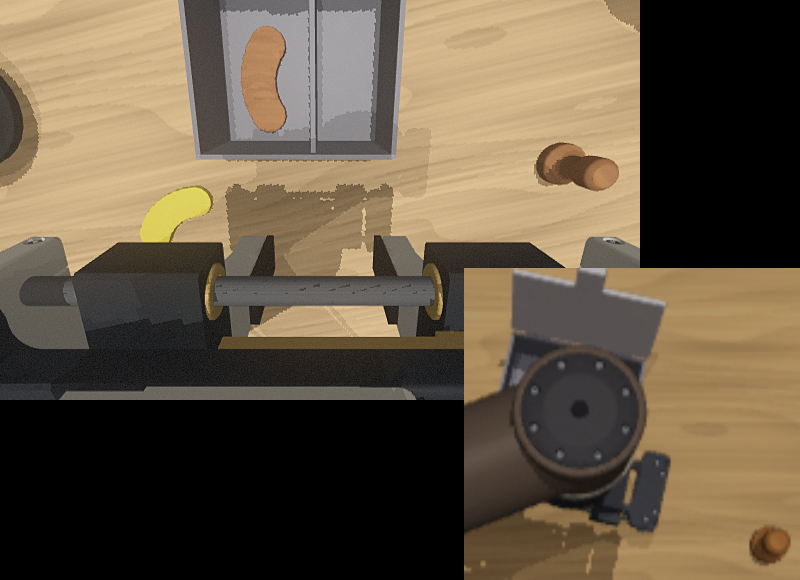

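The rib lies flat in the wide bay at (265,80) in the wrist view. The stamp base is at (561,163) and its knob top at (601,173).

```bash
python3 - <<'E'
from h import *
w=np.load("w3.npz");cw=(float(w["f"]),float(w["cx"]),float(w["cy"]),w["P"])
print(ray("",(601,173),.067,cw),ray("",(561,163),.008,cw),"pot",ray("top",(440,168),.05),"q",arm.get_state()["q"].round(2))
E
```

```text
[ 0.45351191 -0.26256926  0.067     ] [ 0.45035063 -0.26678096  0.008     ] pot [ 0.61102402 -0.35984347  0.05      ] q [ 0.37  0.08 -0.41  0.   -1.08  0.98]
```

Request:
arm_command:
  series: [0,0,0.11,0.05,0.4,0,0.7,0,0,0.22,0.1,0.8,0,0.7,0,0,0.33,0.1,1,0,0.7,0,0,0.44,0.1,1,0,0.7,0,0,0.5,0.1,1,0,0.7]

```text
t: 14.08
eef_pos: [0.4856, -0.1113, 0.2223]
ee_rot: [3.141, 0.0, -1.011]
force: [1.3, -0.1, 0.3]
width: 0.0613
gripper_force: 0.0
```

```bash
python3 - <<'E'
from h import *
need([.4495,-.2655,.15],YAW-np.pi/2)
E
```

```text
t 14.07 pos [ 0.4856 -0.1113  0.2223] rot [ 3.141  0.    -1.011] w 0.0613 gf 0.0 F [ 1.3 -0.1  0.3]
  shift [1.115 1.124 0.723] turn [ 0.    -0.     0.497]
```

Request:
arm_command:
  series: [0,0,0.11,0.3,0.3,0.1,0.7,0,0,0.22,0.7,0.7,0.3,0.7,0,0,0.33,1,1,0.5,0.7,0,0,0.44,1,1,0.7,0.7,0,0,0.5,1,1,0.7,0.7]

```text
t: 14.7
eef_pos: [0.4533, -0.2497, 0.1503]
ee_rot: [3.138, -0.0, -1.797]
force: [0.1, -0.4, 0.8]
width: 0.0616
gripper_force: 0.0
```

```bash
python3 - <<'E'
from h import *
need([.4495,-.2655,.056],YAW-np.pi/2)
E
```

```text
t 14.7 pos [ 0.4533 -0.2497  0.1503] rot [ 3.138 -0.    -1.797] w 0.0616 gf 0.0 F [ 0.1 -0.4  0.8]
  shift [ 0.163 -0.002  0.943] turn [ 0.002 -0.    -0.004]
```

Request:
arm_command:
  series: [0,0,0,0.16,0,0.2,0.7,0,0,0,0.16,0,0.6,0.7,0,0,0,0.16,0,0.94,0.7,0,0,0,0.16,0,0.94,0.2,0,0,0,0.16,0,0.94,0.2,0,0,0,0.16,0,0.94,0.2,0,0,0,0.16,0,0.94,0.2,0,0,0,0.16,0,0.94,0.2]

```text
t: 15.7
eef_pos: [0.451, -0.2648, 0.0596]
ee_rot: [-3.139, -0.0, -1.791]
force: [-0.9, 0.5, 5.9]
width: 0.0311
gripper_force: 25.0
```

Request:
arm_command:
  series: [0,0,0,0,0,-0.2,0.2,0,0,0,0,0,-0.6,0.2,0,0,0,0,0,-1,0.2,0,0,0,0,0,-1,0.2]

```text
t: 16.2
eef_pos: [0.4521, -0.2651, 0.162]
ee_rot: [-3.135, -0.0, -1.791]
force: [0.5, 0.7, -1.2]
width: 0.0309
gripper_force: 25.0
```

Request:
arm_command:
  series: [0,0,0,0,0,-0.4,0.2,0,0,0,-0.1,0,-0.6,0.2,0,0,0,-0.5,0,-0.6,0.2,0,0,0,-1,0,-0.6,0.2,0,0,0,-1,0,-0.6,0.2]

```text
t: 16.82
eef_pos: [0.4722, -0.1647, 0.218]
ee_rot: [3.141, 0.0, -1.788]
force: [-0.3, -0.6, 0.4]
width: 0.0311
gripper_force: 25.0
```

```bash
python3 - <<'E'
from h import *
need(tub(-.02,-.047,.205),YAW-np.pi/2)
E
```

```text
t 16.82 pos [ 0.4722 -0.1647  0.218 ] rot [ 3.141  0.    -1.788] w 0.0311 gf 25.0 F [-0.3 -0.6  0.4]
  shift [-1.296 -0.759  0.131] turn [0.    0.    0.002]
```

Request:
arm_command:
  series: [0,0,0,-0.4,-0.3,0,0.2,0,0,0,-0.8,-0.6,0,0.2,0,0,0,-1,-0.76,0,0.2,0,0,0,-1,-0.76,0,0.2]

```text
t: 17.32
eef_pos: [0.5687, -0.0856, 0.2173]
ee_rot: [3.14, -0.001, -1.79]
force: [-0.7, -0.4, -1.2]
width: 0.0306
gripper_force: 25.0
```

Request:
arm_command:
  series: [0,0,0,-0.3,0,0,0.2,0,0,0,-0.3,0,0.2,0.2,0,0,0,-0.3,0,0.3,0.2,0,0,0,-0.3,0,0.3,0.2]

```text
t: 17.82
eef_pos: [0.5737, -0.0577, 0.1878]
ee_rot: [3.14, -0.001, -1.792]
force: [0.0, -0.2, -1.3]
width: 0.0307
gripper_force: 25.0
```

```bash
python3 - <<'E'
from h import *
need(tub(-.02,-.047,.082),YAW-np.pi/2)
E
```

```text
t 17.82 pos [ 0.5737 -0.0577  0.1878] rot [ 3.140e+00 -1.000e-03 -1.792e+00] w 0.0307 gf 25.0 F [ 0.  -0.2 -1.3]
  shift [-0.033 -0.     1.058] turn [ 0.001 -0.001 -0.001]
```

Request:
arm_command:
  series: [0,0,0,-0.03,0,0.25,0.2,0,0,0,-0.03,0,0.5,0.2,0,0,0,-0.03,0,0.75,0.2,0,0,0,-0.03,0,1,0.2,0,0,0,-0.03,0,1,0.2]

```text
t: 18.45
eef_pos: [0.5742, -0.0546, 0.0875]
ee_rot: [3.139, -0.001, -1.792]
force: [-0.1, -1.0, 0.3]
width: 0.0312
gripper_force: 25.0
```

Request:
arm_command:
  series: [0,0,0,0,0,0.05,0.2,0,0,0,0,0,0.1,0.2,0,0,0,0,0,0.1,0.5,0,0,0,0,0,0.1,0.5,0,0,0,0,0,0.1,0.5,0,0,0,0,0,0.1,0.5]

```text
t: 19.2
eef_pos: [0.5754, -0.0538, 0.0787]
ee_rot: [-3.141, 0.0, -1.791]
force: [-0.7, -0.1, -0.7]
width: 0.0439
gripper_force: 0.0
```

Request:
arm_command:
  series: [0,0,0,0,0,-0.2,0.5,0,0,0,0,0,-0.6,0.5,0,0,0,0,0,-1,0.5,0,0,0,0,0,-1,0.5]

```text
t: 19.7
eef_pos: [0.5774, -0.0537, 0.1823]
ee_rot: [-3.135, 0.002, -1.791]
force: [-0.1, -0.1, -0.9]
width: 0.0439
gripper_force: 0.0
```

Request:
arm_command:
  series: [0,0,0,0,0,-0.5,0.3,0,0,0,0,0.5,-0.8,0,0,0,0,0,1,-0.8,0,0,0,0,0,1,-0.8,0]

```text
t: 20.2
eef_pos: [0.475, -0.0318, 0.259]
ee_rot: [-3.141, 0.001, -1.79]
force: [0.0, -0.3, 0.7]
width: 0.0092
gripper_force: 0.0
```

```bash
python3 - <<'E'
from h import *
need(tub(.0,0,.3),YAW-np.pi/2)
v=np.zeros((400,800,3),np.uint8);v[:,:480]=arm.grab_frame("scene")[100:300,200:440].repeat(2,0).repeat(2,1)
v[:,480:]=cv2.resize(arm.grab_frame("top")[110:260,280:400],(320,400));cv2.imwrite("pics/mix2.png",v)
E
```

```text
t 20.2 pos [ 0.475  -0.0318  0.259 ] rot [-3.141e+00  1.000e-03 -1.790e+00] w 0.0092 gf 0.0 F [ 0.  -0.3  0.7]
  shift [-0.465 -1.219 -0.409] turn [-0.     0.001  0.   ]
```

View pics/mix2.png

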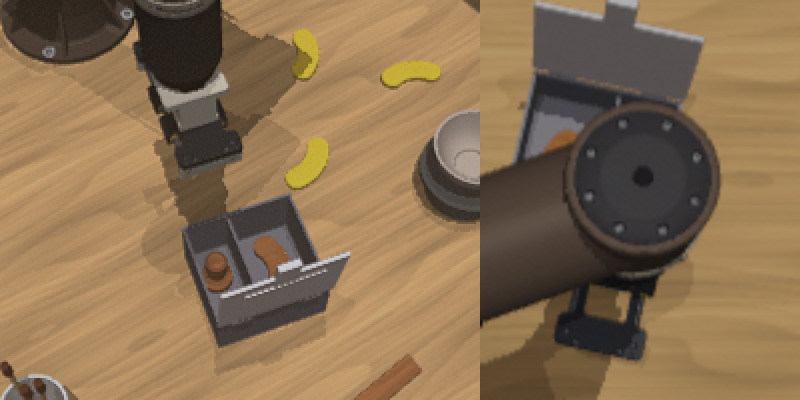

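Both are in their bays: stamp upright in the narrow one at (217,270), rib flat in the wide one at (268,258), lid leaning just past upright. I'll go back to the tab from above and close along the reverse arc.

Request:
arm_command:
  series: [0,0,-0.11,0,0,-0.5,0.6,0,0,-0.22,0,0,-0.9,0.6,0,0,-0.33,0,-0.2,-1,0.6,0,0,-0.44,0,-0.5,-1,0.6,0,0,-0.5,0,-0.6,-1,0.6]

```text
t: 20.92
eef_pos: [0.5385, -0.0455, 0.3571]
ee_rot: [3.14, 0.001, -1.002]
force: [-0.5, -1.1, -0.1]
width: 0.0473
gripper_force: 0.0
```

```bash
python3 - <<'E'
from h import *
need([.7075,-.036,.36],YAW)
E
```

```text
t 20.93 pos [ 0.5385 -0.0455  0.3571] rot [ 3.140e+00  1.000e-03 -1.002e+00] w 0.0473 gf 0.0 F [-0.5 -1.1 -0.1]
  shift [ 0.829 -1.476 -0.033] turn [ 0.001  0.001 -0.498]
```

Request:
arm_command:
  series: [0,0,-0.11,0.2,-0.3,-0.05,0.6,0,0,-0.22,0.4,-0.6,-0.05,0.6,0,0,-0.33,0.6,-0.9,-0.05,0.6,0,0,-0.44,0.8,-1,-0.05,0.6,0,0,-0.5,0.83,-1,-0.05,0.6,0,0,-0.5,0.83,-1,-0.05,0.6]

```text
t: 21.68
eef_pos: [0.6662, -0.0623, 0.3615]
ee_rot: [3.14, 0.002, -0.222]
force: [-0.5, -0.0, 0.6]
width: 0.0525
gripper_force: 0.0
```

```bash
python3 - <<'E'
from h import *
need([.7078,-.036,.2807],YAW)
E
```

```text
t 21.68 pos [ 0.6662 -0.0623  0.3615] rot [ 3.14e+00  2.00e-03 -2.22e-01] w 0.0525 gf 0.0 F [-0.5 -0.   0.6]
  shift [ 0.35  -0.349  0.807] turn [ 0.001  0.002 -0.001]
```

Request:
arm_command:
  series: [0,0,0,0.35,-0.35,0,0.6,0,0,0,0.35,-0.35,0,0.6,0,0,0,0.35,-0.35,0.4,0.6,0,0,0,0.35,-0.35,0.8,0.6,0,0,0,0.35,-0.35,0.8,0.6,0,0,0,0.35,-0.35,0.8,0.25,0,0,0,0.35,-0.35,0.8,0.25,0,0,0,0.35,-0.35,0.8,0.25]
  force: 10

```text
t: 22.68
eef_pos: [0.7073, -0.0366, 0.2856]
ee_rot: [3.14, -0.002, -0.221]
force: [0.9, -1.5, 2.1]
width: 0.03
gripper_force: 10.0
```

```bash
python3 - <<'E'
from h import *
need(tub(.038,0,.284),YAW)
r=np.array([-.186,.005])
f=lambda a:np.array([.0765+r[0]*np.cos(a)+r[1]*np.sin(a),.098-r[0]*np.sin(a)+r[1]*np.cos(a)])
s=arm.get_state()["eef_pos"];x0=(s[:2]-TUB)@[np.cos(YAW),np.sin(YAW)];z0=s[2];print(x0,z0)
for a in np.arange(1.65,.0,-.1):x,z=f(a);print(round(a,2),round((x-x0)*10,2),round((z0-z)*10,2))
E
```

```text
t 22.68 pos [ 0.7073 -0.0366  0.2856] rot [ 3.14e+00 -2.00e-03 -2.21e-01] w 0.03 gf 10.0 F [ 0.9 -1.5  2.1]
  shift [-0.679 -0.004  0.014] turn [ 0.001 -0.001 -0.001]
0.10592490369871498 0.28558639607031183
1.65 -0.1 0.03
1.55 -0.28 0.02
1.45 -0.47 0.02
1.35 -0.65 0.05
1.25 -0.83 0.09
1.15 -1.01 0.16
1.05 -1.18 0.24
0.95 -1.34 0.33
0.85 -1.48 0.45
0.75 -1.62 0.57
0.65 -1.74 0.71
0.55 -1.85 0.86
0.45 -1.95 1.02
0.35 -2.02 1.19
0.25 -2.08 1.37
0.15 -2.13 1.55
0.05 -2.15 1.73
```

Request:
arm_command:
  series: [0,0,0,-0.1,0,0,0.25,0,0,0,-0.23,0,0,0.25,0,0,0,-0.37,0,0,0.25,0,0,0,-0.51,0,0.02,0.25,0,0,0,-0.65,0,0.04,0.25,0,0,0,-0.77,0,0.07,0.25,0,0,0,-0.89,0,0.11,0.25,0,0,0,-1,0,0.16,0.25]

```text
t: 23.68
eef_pos: [0.6098, -0.0146, 0.2711]
ee_rot: [3.141, -0.005, -0.22]
force: [-3.6, -3.3, 10.3]
width: 0.0298
gripper_force: 10.0
```

Request:
arm_command:
  series: [0,0,0,-0.12,0,0.06,0.25,0,0,0,-0.24,0,0.13,0.25,0,0,0,-0.36,0,0.21,0.25,0,0,0,-0.48,0,0.3,0.25,0,0,0,-0.6,0,0.4,0.25,0,0,0,-0.7,0,0.51,0.25,0,0,0,-0.79,0,0.62,0.25,0,0,0,-0.85,0,0.7,0.25]

```text
t: 24.68
eef_pos: [0.5262, 0.0043, 0.1982]
ee_rot: [3.141, -0.001, -0.22]
force: [2.0, -5.6, -1.6]
width: 0.0301
gripper_force: 10.0
```

```bash
python3 - <<'E'
from h import *
need(None,0)
r=np.array([-.186,.005])
f=lambda a:np.array([.0765+r[0]*np.cos(a)+r[1]*np.sin(a),.098-r[0]*np.sin(a)+r[1]*np.cos(a)])
s=arm.get_state()["eef_pos"];x0=(s[:2]-TUB)@[np.cos(YAW),np.sin(YAW)];z0=s[2];print(x0,z0)
for a in np.arange(.85,-.1,-.1):x,z=f(a);print(round(a,2),round((x-x0)*10,2),round((z0-z)*10,2))
E
```

```text
t 24.68 pos [0.5262 0.0043 0.1982] rot [ 3.141e+00 -1.000e-03 -2.200e-01] w 0.0301 gf 10.0 F [ 2.  -5.6 -1.6]
-0.0797131405714365 0.1982360429679662
0.85 0.37 -0.43
0.75 0.24 -0.3
0.65 0.11 -0.16
0.55 0.0 -0.01
0.45 -0.09 0.15
0.35 -0.17 0.32
0.25 -0.23 0.49
0.15 -0.27 0.67
0.05 -0.29 0.86
-0.05 -0.3 1.05
```

Request:
arm_command:
  series: [0,0,0,-0.09,0,0.15,0.25,0,0,0,-0.17,0,0.32,0.25,0,0,0,-0.23,0,0.49,0.25,0,0,0,-0.27,0,0.67,0.25,0,0,0,-0.29,0,0.86,0.25,0,0,0,-0.3,0,0.98,0.25,0,0,0,-0.3,0,0.98,0.6,0,0,0,-0.3,0,0.98,0.6]

```text
t: 25.68
eef_pos: [0.4983, 0.0123, 0.1004]
ee_rot: [-3.14, -0.002, -0.22]
force: [0.6, -0.0, -0.8]
width: 0.0448
gripper_force: 0.0
```

Request:
arm_command:
  series: [0,0,0,0,0,0,0.6,0,0,0,0,0,-0.3,0.6,0,0,0,0,0,-0.6,0,0,0,0,0.3,0,-0.6,0,0,0,0,0.5,0,-0.6,0,0,0,0,0.5,0,-0.6,0,0,0,0,0.5,0,-0.6,0]

```text
t: 26.55
eef_pos: [0.5455, 0.0009, 0.1595]
ee_rot: [-3.142, 0.0, -0.221]
force: [0.5, 0.8, -0.5]
width: 0.0085
gripper_force: 0.0
```

```bash
python3 - <<'E'
from h import *
need(tub(-.06,0,.1265),YAW)
E
```

```text
t 26.55 pos [0.5455 0.0009 0.1595] rot [-3.142  0.    -0.221] w 0.0085 gf 0.0 F [ 0.5  0.8 -0.5]
  shift [0.002 0.008 0.33 ] turn [-0.  0. -0.]
```

Request:
arm_command:
  series: [0,0,0,0,0,0.2,0,0,0,0,0,0,0.29,0,0,0,0,0,0,0.32,0,0,0,0,0,0,0.32,0]

```text
t: 27.05
eef_pos: [0.546, 0.0009, 0.1278]
ee_rot: [3.142, -0.0, -0.22]
force: [-0.2, -0.0, -0.2]
width: 0.0002
gripper_force: 0.0
```

Request:
arm_command:
  series: [0,0,0,0,0,0.02,0,0,0,0,0,0,0.03,0,0,0,0,0,0,0.03,0]

```text
t: 27.42
eef_pos: [0.546, 0.0009, 0.1246]
ee_rot: [-3.142, -0.0, -0.22]
force: [-0.0, 0.1, -0.3]
width: 0.0006
gripper_force: 0.0
```

Request:
arm_command:
  series: [0,0,0,0,0,0.02,0,0,0,0,0,0,0.03,0,0,0,0,0,0,0.03,0]

```text
t: 27.8
eef_pos: [0.5462, 0.0008, 0.1239]
ee_rot: [-3.142, -0.001, -0.219]
force: [-9.3, 1.5, 21.0]
width: 0.0009
gripper_force: 10.5
```

```bash
python3 - <<'E'
from h import *
need(None,0)
v=np.zeros((500,800,3),np.uint8);v[:,:450]=cv2.resize(arm.grab_frame("scene")[140:290,270:405],(450,500))
v[:400,450:]=cv2.resize(arm.grab_frame("wrist")[:230,150:500],(350,230))[:400] if 0 else 0
w=arm.grab_frame("wrist");v[:230,450:]=w[:230,150:500]
cv2.imwrite("pics/mix3.png",v)
E
```

```text
t 27.8 pos [0.5462 0.0008 0.1239] rot [-3.142e+00 -1.000e-03 -2.190e-01] w 0.0009 gf 10.5 F [-9.3  1.5 21. ]
```

View pics/mix3.png

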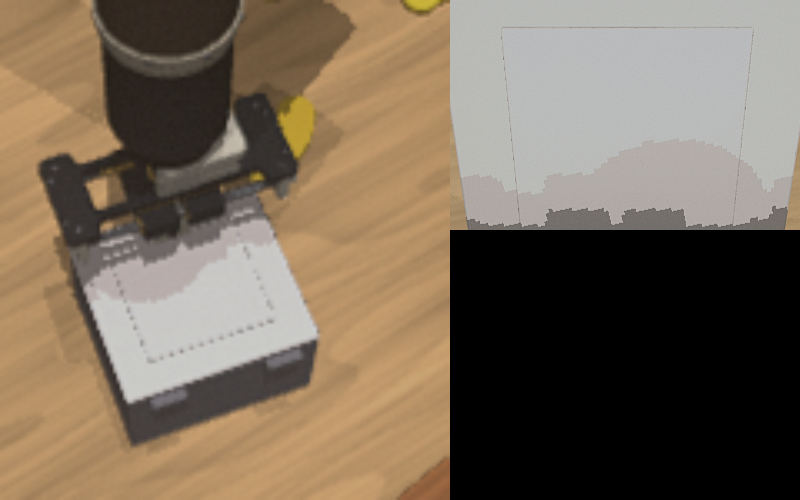

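The view shows the lid flat and closed. A firm 21 N at the shut height, where 2 N moves the hinge, means it's on its stop. I'll retreat and hand in.

Request:
arm_command:
  series: [0,0,0,0,0,-0.2,0,0,0,0,0,0,-0.6,0,0,0,0,0,0,-1,0,0,0,0,0,0,-1,0,0,0,0,0,0,-1,0]

```text
t: 28.52
eef_pos: [0.5457, 0.0009, 0.2213]
ee_rot: [-3.141, 0.0, -0.22]
force: [0.1, 0.2, -0.0]
width: 0.0005
gripper_force: 0.0
```

```bash
python3 - <<'E'
from h import *
need(None,0);print(arm.job_done())
E
```

```text
t 28.52 pos [0.5457 0.0009 0.2213] rot [-3.141  0.    -0.22 ] w 0.0005 gf 0.0 F [ 0.1  0.2 -0. ]
the job is handed in; nothing more can be done
None
```

I handed the job in at about 28.5 s: rib in the wide bay, stamp in the narrow bay, lid pressed shut, and the bowl and brush pot not touched; no verdict came back.

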